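# Raise the lamp mast out of its opened carton and hold it at the top stop

### The arm

A 6-joint arm with a two-finger parallel gripper is mounted at the origin on a cart in front of the work surface, level with it; the furniture and walls round the work are solid. World frame = base frame: x ahead of the robot, y to its left, z up, the work surface at z = 0. Lengths are in m, angles in rad, forces in N, time in s.
With the tool pointing down it reaches from about 0.425 to 0.95 m from the base axis. Payload 3.5 kg.
Tool frame: the origin (TCP) lies midway between the tips of the shut fingers; the grasp point (between the pads) lies 19 mm behind it (bot.hold_point_z is the distance from the TCP to the grasp point, in m); z points along the fingers, y is the direction in which the jaws open and shut (so a half turn about z gives the same grasp; the last joint's range is limited). The gripper opens to 85 mm and grips with 20 to 120 N. Pads are 22 mm wide; open, the fingers measure 114 mm over their backs; the gripper's body (76 mm by 85 mm) begins 54 mm behind the grasp point. The pads swing forward as they close: fully open they stand 13 mm farther back than shut.
Start: joints at [-1.437, 0.286, 1.577, -0, 1.279, -0.15], TCP at [0.189, -0.648, 0.231] pointing down, gripper open.
Joint ranges: [-2.77, 2.77], [-0.9, 2.22], [0.21, 2.48], [-1.53, 4.67], [0.24, 2.81], [-2.84, 2.84]. Speed limits (rad/s): [2.79, 2.79, 3.14, 3.14, 3.14, 3.14].

### API

Orientations are given as a 3x3 rotation matrix whose columns are the frame's x, y, z axes.
In Python, from rig import bot, optics, order gives the robot as it stands. The module is installed in compiled form; this text tells all that it offers.
- The arm moves only by the tool apply_moves, never from a script. Its argument "steps" is a list of rows, each a list of 2 entries, a list of its own where there are three numbers: the shift along the tool's x, y, z in cm, then the turn about the tool's z in rad. In form: [[[tx, ty, tz], twist], ...]. A call has 1 to 20 rows; each row is the pose to reach, as a shift and turn from the pose commanded when the call began, along the tool's axes at that moment; what a row does not reach only later rows make up. A row lasts 1/10 s, in which the tool goes at most 50 mm and 8.59 degrees, less where a joint would pass 70% of its speed; a pose out of reach is approached as far as the arm can. A call with a gripper value outside its range is refused whole. "fingers" is the finger opening in cm, from 0 to 8.54, set as the call begins (left out, the last holds). The fingers move at their own pace and stop on an object; "squeeze" is the grip in N (left out, the last holds). Time passes only in rows, so rows that repeat a pose let the fingers close. It gives the time, the measured TCP pose, the force and the opening at its end, in the units of the state.
- bot.get_obs(): the state, without advancing time (a new reading comes with each control period).
- optics.capture(name): name is "scene" or "side" or "wrist"; returns (picture, depth): 420x560x3 uint8, red, green, blue; 420x560 float32, m along the optical axis (not along the pixel's ray), 0 where there is no reading.
- optics.camera_model(name): a dict with "K" (3x3 intrinsics, pixels), "R" (3x3) and "t" (3): a world point X has camera coordinates R X + t. Camera axes: x right, y down, z forward; pixel columns grow to the right and rows downward; lengths in m; the calibration is good to about 2 mm. A picture is of the moment at which its call begins: read the wrist's pose just before it. camera_model takes no time and is no camera call; for the wrist camera it gives the pose at the moment of the call.
- order.finish_job(): hands the job in, once; it reports no verdict.
Trained networks look in the newest picture that a camera, given by its name, has taken for a name from the list of things; names that differ only in an ending like _2 or _b are one class to them, and where a whole thing is asked for, a point or a joint stands for the part that bears it (a point fixed in the world has none). Each returns a list of dicts, best first, with "confidence" (0 to 1); they miss things now and then, are a little off and sometimes report something else, mostly with a low value. They report only what shows in the picture. A call takes as long as a camera call.
- optics.trace(query, camera): "pixels" (420x560 bool, what is visible of it) and "position" ([column, row] in pixels, amid what is visible of it).
- optics.pinpoint(query, camera): "position" ([column, row] in pixels: a listed point, or the origin of a listed thing).
The state is a dict: "time": time; "qpos": joint angles; "qvel": joint speeds; "joint_efforts": joint torques, N m; "ee_pos": TCP position; "ee_rot": TCP orientation; "force": force on the tool from outside, world axes, zero at the start; "torque": the same for the moment, N m; "finger_gap": finger opening in m.
Only numpy, scipy, OpenCV 4.12 (cv2) and the standard library are available. Lean on these libraries where they do the work, as an engineer would, in place of code of your own. Each camera call takes 0.05 s, during which the arm holds its last target.

### The job

The new work-lamp stand is still bedded upright in its carton, and the packing tape is already slit. Fold both top flaps well back past upright and leave them so; then squeeze the release button on the mast's head home between your fingers, draw the mast up past its first stop to the second, topmost one, and finish still holding it there, because it has no catch at the top and sinks when let go, and I still have to tighten the collar's thumbscrew. Do not push the tape roll, spanner or screwdriver about.

Things in the scene. Friction and masses are not known exactly. Their poses are not given: they have to be found in the camera images.
- carton: Brown cardboard carton, fixed to the worktop; origin at the centre of its underside. 220 mm long (its x axis), 150 mm wide (y), 200 mm high, walls 5 mm. The long top flaps are hinged along its +y and -y rims; its two end flaps are already folded down outside.
- carton_mouth (a point): Centre of the carton's mouth, at the rim, 200 mm above the worktop; axes as the carton's. Inside, a grey moulded insert fills the carton up to 70 mm below the rim (62 mm at its edges); a flat lamp head (top 60 mm below the rim) lies on it in the -x half, and the lamp stand's head rises from it in the +x half.
- flap_l (a joint): Hinge angle in rad of the flap on the carton's +y rim: 0 = closed flat, 1.57 = upright, 3.14 = level outside, range 0 to 3.8. It stands half open at the start (0.75 to 1.15). A stiff crease keeps it where it is left; about 1 N at its free edge moves it.
- flap_l_edge (a point): Middle of the free edge of the +y flap. The flap is 217 mm long, 74 mm from hinge to free edge and 4 mm thick; its hinge lies on the carton's +y rim, 75 mm from the carton's centre line.
- flap_r (a joint): The same for the flap on the carton's -y rim.
- flap_r_edge (a point): Middle of the free edge of the -y flap (same sizes, hinge on the -y rim).
- lamp_stand: The whole lamp stand: fixed collar, mast and button. Origin on the mast's axis at the carton's floor, z up. Upright, 30 to 50 mm from the carton's centre toward its +x, turned up to 0.6 rad relative to it. Its fixed part shows as a black ribbed collar, 33 mm across, top 50 mm below the rim, with a small thumbscrew on its +y side reaching 35 mm from the axis.
- mast_head (a point): Centre of the release head, a black block on the mast's 20 mm steel rod, rising with it: 34 mm along its x, 28 along y, 36 high. x points from the button to the plain back face. Stowed, the centre is 28 mm below the carton's rim. A 10 mm steel stud stands 10 mm above the head. A squeeze across x (button and back face) grasps the head and presses the button at once.
- button_face (a point): Centre of the outer face of the grey release button, a pad 16 mm wide and 22 mm high on the head's -x face, at the height of the head's centre. At rest it stands 8 mm proud of the head (42 mm over button and back), pressed home 2 mm (36 mm over both).
- button (a joint): Travel of the release button in m: 0 = out, 0.006 = home. A spring pushes back with 2.5 N at first and 4.5 N at home. Pressed more than 0.005 it draws the catch and the mast can slide; otherwise the catch holds the mast stowed or, when it gets there, at the first stop.
- mast (a joint): Height of the mast in m: 0 = stowed (catch), 0.06 = first stop (catch clicks in if the button is not held), 0.12 = second stop, the end of its travel, where it meets a rigid shoulder and nothing catches it. It slides straight up; it weighs about 0.6 kg with little friction; let go at the top, it sinks slowly until the catch clicks in at the first stop.
- tape_roll: Roll of black tape lying flat on the worktop, 62 mm across, 19 mm high; leave alone.
- spanner: Steel combination spanner, 160 mm long, 8 mm thick, lying on the worktop; leave alone.
- red_screwdriver: Screwdriver with a red handle, 201 mm long, lying on the worktop; leave alone.

How it is judged:
By the outcome, as a careful person would: the job done as asked, in the order asked, and still so for the second after the job is handed in, while the arm keeps its last pose, push and grip.
It also fails if it takes over 51 s, if anything falls off the work surface, if the arm or the gripper's body presses on something with over 40 N, if the wrist force passes 120 N, or if a joint passes its speed limit or range.

## Working session

There is one attempt and no reset: what is moved stays moved. The work goes in short steps, Python scripts to look and compute and a tool call to move; the robot and the scene stay as the last step left them, time stands still between calls to the robot, and variables do not carry over. Pictures are saved under pics/ and viewed, and the job is handed in when it is done.

Besides the shell and the picture viewer there is one more tool, called after "Emit:" as name(argument=value, ...) on one line, values as JSON. apply_moves: Moves the arm, as the interface text tells. Its arguments: {"type":"object","properties":{"steps":{"type":"array"},"fingers":{"type":"number"},"squeeze":{"type":"number"}},"required":["steps"]}

```bash
mkdir -p pics; ls; cat > h.py <<'E'
import numpy as np, cv2
from rig import bot, optics, order
def cap(n,fn):
    p,d=optics.capture(n); cv2.imwrite('pics/'+fn,p[:,:,::-1]); return p,d
def w(n,u,v,z):
    m=optics.camera_model(n);K,R,t=m['K'],m['R'],m['t']
    X=np.linalg.inv(K)@np.array([u,v,1.])*z
    return R.T@(X-t)
def cloud(n,d):
    m=optics.camera_model(n);K,R,t=m['K'],m['R'],m['t']
    v,u=np.mgrid[:d.shape[0],:d.shape[1]]
    X=np.stack([(u-K[0,2])/K[0,0]*d,(v-K[1,2])/K[1,1]*d,d],-1)
    return (X-t)@R
def ray(n,u,v,z):
    m=optics.camera_model(n);K,R,t=m['K'],m['R'],m['t']
    c=-R.T@t; r=R.T@np.linalg.inv(K)@np.array([u,v,1.])
    return c+r*(z-c[2])/r[2]
E
python3 - <<'E'
from h import *
np.set_printoptions(precision=4,suppress=True)
o=bot.get_obs();print(o['ee_pos'],o['ee_rot'],o['time'],o['finger_gap'])
for c in ('scene','side'):
    p,d=cap(c,c+'0.png')
    np.save(c+'0.npy',d)
    for q in ('carton_mouth','mast_head','button_face','flap_l_edge','flap_r_edge','lamp_stand'):
        for r in optics.pinpoint(q,c)[:2]:
            u,v=r['position'];iu,iv=int(round(u)),int(round(v))
            print(c,q,r['confidence'],u,v,w(c,u,v,d[iv,iu]))
    m=optics.camera_model(c);print('cam',-m['R'].T@m['t'],m['R'][2])
print(bot.get_obs()['time'])
E
```

```text
pics
[ 0.1889 -0.6473  0.23  ] [[ 0.96    0.28   -0.0003]
 [ 0.28   -0.96    0.0023]
 [ 0.0003 -0.0023 -1.    ]] 0.0 0.08547494139145921
scene flap_l_edge 0.4 398.7 241.1 [ 0.6203 -0.3196  0.0039]
cam [-0.2716 -0.1812  0.8685] [ 0.7288  0.1902 -0.6577]
side button_face 0.44 284.1 253.3 [0.526  0.0266 0.0313]
side flap_l_edge 0.66 284.1 160.8 [0.6387 0.5634 0.1578]
side flap_r_edge 0.98 281.5 167.8 [0.5248 0.0639 0.2542]
cam [ 0.3066 -0.9827  0.5119] [ 0.1913  0.9276 -0.3208]
0.7
```

View pics/scene0.png

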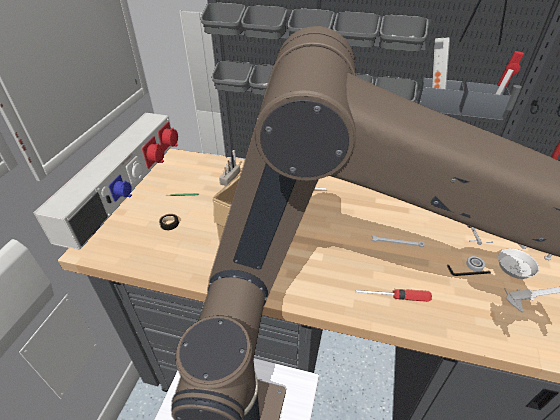

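View pics/side0.png

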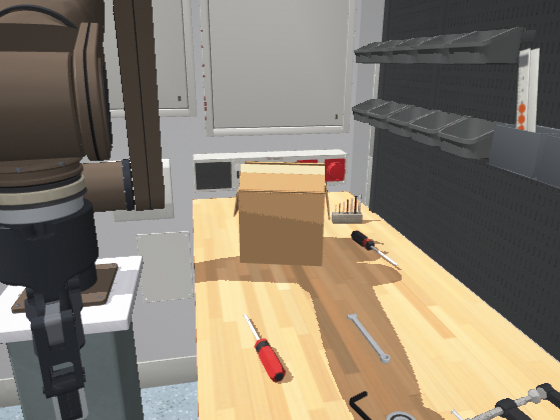

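```bash
python3 - <<'E'
from h import *
np.set_printoptions(precision=3,suppress=True)
d=np.load('side0.npy');P=cloud('side',d)
for (u,v) in [(240,195),(324,197),(280,195),(245,255),(318,258),(282,225),(245,185),(320,188),(243,178),(324,178),(250,168),(318,170),(282,180),(282,168),(237,205),(326,205)]:
    print(u,v,P[v,u])
# front face fit
f=P[205:255,250:315].reshape(-1,3);print(f.mean(0));c=f-f.mean(0);print(np.linalg.svd(c,full_matrices=False)[2][2])
img=cv2.imread('pics/side0.png');cv2.imwrite('pics/side0z.png',cv2.resize(img[140:280,200:360],None,fx=5,fy=5)[:600,:800])
E
```

```text
240 195 [0.416 0.058 0.189]
324 197 [ 0.621 -0.001  0.191]
280 195 [0.514 0.03  0.192]
245 255 [0.425 0.055 0.022]
318 258 [ 0.612 -0.     0.023]
282 225 [0.52  0.028 0.111]
245 185 [0.43  0.062 0.214]
320 188 [0.611 0.005 0.213]
243 178 [0.427 0.074 0.229]
324 178 [0.627 0.024 0.233]
250 168 [0.447 0.086 0.252]
318 170 [0.614 0.037 0.251]
282 180 [0.523 0.046 0.227]
282 168 [0.526 0.064 0.254]
237 205 [0.411 0.087 0.153]
326 205 [0.785 0.483 0.   ]
[0.519 0.023 0.1  ]
[-0.11  -0.468 -0.877]
```

View pics/side0z.png

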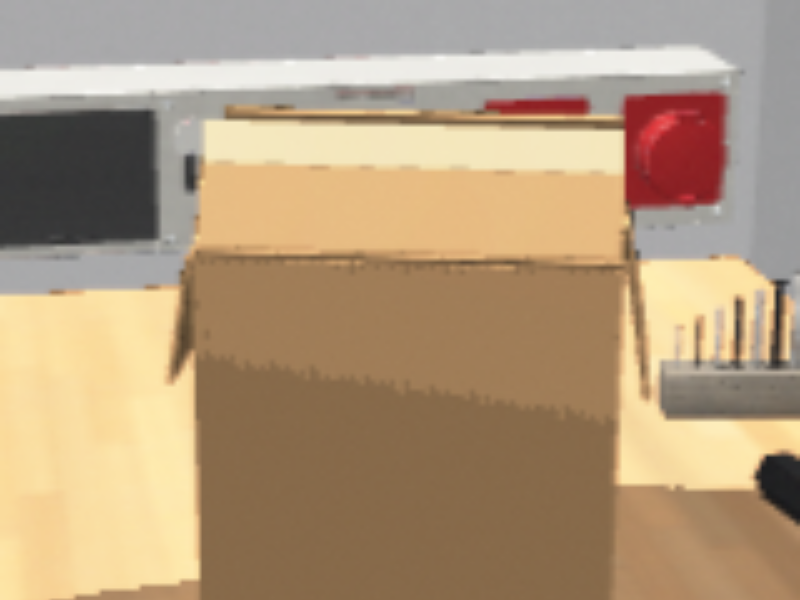

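Emit:
apply_moves(steps=[[[33.4, -21.2, -19], -0.5], [[33.4, -21.2, -19], -0.5], [[33.4, -21.2, -19], -0.5], [[33.4, -21.2, -19], -0.5], [[33.4, -21.2, -19], -0.5], [[33.4, -21.2, -19], -0.5], [[33.4, -21.2, -19], -0.5], [[33.4, -21.2, -19], -0.5], [[33.4, -21.2, -19], -0.5], [[54, -62, -19], -1.0], [[54, -62, -19], -1.0], [[54, -62, -19], -1.0], [[54, -62, -19], -1.0], [[54, -62, -19], -1.0], [[54, -62, -19], -1.0], [[54, -62, -19], -1.0], [[54, -62, -19], -1.0], [[54, -62, -19], -1.0], [[54, -62, -19], -1.0], [[54, -62, -19], -1.0]], fingers=0)

```text
time: 2.7
ee_pos: [0.5337, 0.0998, 0.4212]
ee_rot: [[0.28, 0.96, -0.0], [0.96, -0.28, -0.0], [-0.0, -0.0, -1.0]]
force: [0.2, 0.5, 0.5]
finger_gap: 0.0002
```

```bash
python3 - <<'E'
from h import *
np.set_printoptions(precision=4,suppress=True)
for c in ('wrist','scene'):
    p,d=cap(c,c+'1.png')
    np.save(c+'1.npy',d);P=cloud(c,d);np.save(c+'1P.npy',P)
    for q in ('carton_mouth','mast_head','button_face','flap_l_edge','flap_r_edge','lamp_stand'):
        for r in optics.pinpoint(q,c)[:2]:
            u,v=r['position'];iu,iv=int(round(u)),int(round(v))
            print(c,q,r['confidence'],u,v,P[iv,iu] if 0<=iv<420 and 0<=iu<560 else '')
    m=optics.camera_model(c);print('cam',-m['R'].T@m['t'],m['R'][2])
E
```

```text
wrist carton_mouth 0.66 290.5 173.7 [0.5354 0.0828 0.1304]
wrist mast_head 0.56 319.9 165.3 [0.5713 0.0959 0.1934]
wrist button_face 0.46 298.1 156.5 [0.5524 0.1214 0.2554]
wrist flap_l_edge 0.58 291.0 161.4 [0.5411 0.0981 0.1306]
wrist flap_r_edge 0.83 290.5 220.7 [0.5296 0.0683 0.2625]
wrist lamp_stand 0.72 282.5 373.5 [ 0.4086 -0.3043  0.0154]
cam [0.5562 0.1689 0.565 ] [-0.0831 -0.2828 -0.9556]
scene carton_mouth 0.78 258.1 184.7 [0.4761 0.0803 0.2537]
scene button_face 0.32 388.7 295.2 [ 0.4107 -0.3014  0.0001]
scene flap_l_edge 0.58 249.8 165.0 [0.5703 0.1338 0.2434]
cam [-0.2716 -0.1812  0.8685] [ 0.7288  0.1902 -0.6577]
```

View pics/wrist1.png

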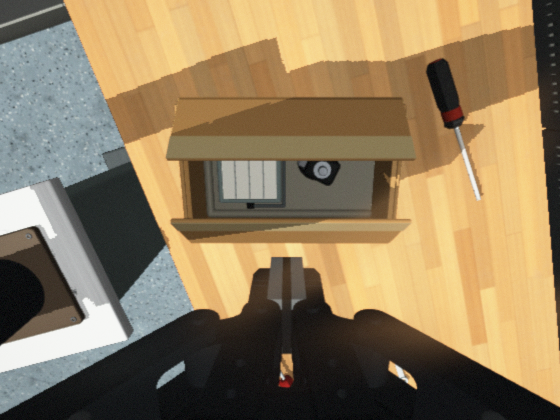

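View pics/scene1.png

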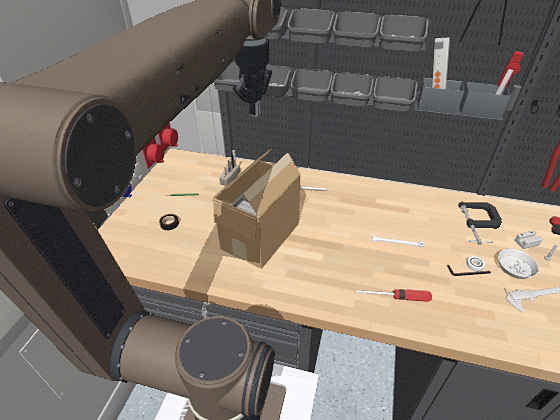

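```bash
python3 - <<'E'
from h import *
np.set_printoptions(precision=4,suppress=True)
P=np.load('wrist1P.npy')
for u,v in [(290,100),(290,120),(290,140),(290,157),(200,157),(380,157),(290,222),(200,222),(380,222),(290,230),(290,240),(290,238),(321,170),(180,100),(405,100),(300,200)]:
    print(u,v,P[v,u])
cy=np.array([.276,.961])
def th(a,b):
    e=b-a; print('th', e, np.hypot(e[:2]@cy,e[2]), np.arctan2(e[2],abs(e[:2]@cy)))
th(P[100,290],P[155,290])
E
```

```text
290 100 [0.5591 0.1677 0.206 ]
290 120 [0.554  0.151  0.2275]
290 140 [0.5493 0.1353 0.2443]
290 157 [0.5455 0.1226 0.2562]
200 157 [0.4708 0.1447 0.2572]
380 157 [0.6202 0.1009 0.2573]
290 222 [0.5294 0.0675 0.2628]
200 222 [0.4514 0.0899 0.2615]
380 222 [0.607  0.0446 0.2626]
290 230 [0.5257 0.0541 0.2463]
290 240 [0.5195 0.0313 0.2137]
290 238 [0.521  0.0368 0.2223]
321 170 [0.5706 0.0924 0.2025]
180 100 [0.4583 0.1974 0.2091]
405 100 [0.7282 0.1171 0.0008]
300 200 [0.5383 0.0476 0.132 ]
th [-0.0132 -0.0436  0.049 ] 0.06686878412531139 0.8213149743369288
```

Emit:
apply_moves(steps=[[[-0.3, 0, 5], 0], [[-0.3, 0, 10], 0], [[-0.3, 0, 15], 0], [[-0.3, 0, 18], 0], [[-0.3, 0, 19.3], 0], [[-0.3, 0, 19.3], 0], [[2, 0, 19.3], 0], [[4, 0, 19.3], 0], [[6, 0, 19.3], 0], [[8, 0, 19.3], 0], [[10, 0, 19.3], 0], [[12, 0, 19.3], 0], [[12.2, 0, 20.4], 0], [[12.2, 0, 21.4], 0], [[12.2, 0, 21.6], 0], [[12.2, 0, 18], 0], [[11, 0, 14], 0], [[7, 0, 11], 0], [[2, 0, 11], 0], [[-0.6, 0, 11], 0]])

```text
time: 5.4
ee_pos: [0.5314, 0.0896, 0.3128]
ee_rot: [[0.285, 0.958, 0.002], [0.958, -0.285, -0.001], [-0.001, 0.003, -1.0]]
force: [0.6, -0.2, 0.2]
finger_gap: -0.0001
```

```bash
python3 - <<'E'
from h import *
cap('wrist','wrist2.png')
E
```

```text
(no output)
```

View pics/wrist2.png

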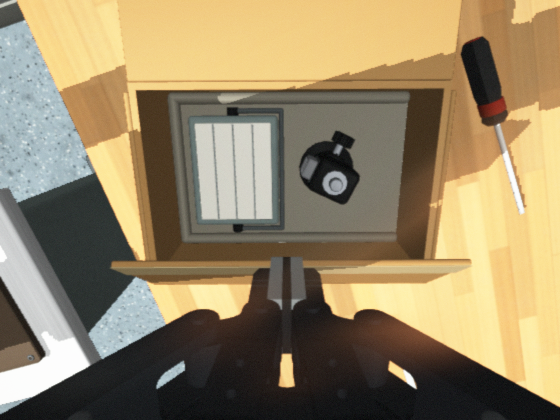

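Emit:
apply_moves(steps=[[[0, 0, 4], 0], [[0, 0, 7.5], 0], [[0, 0, 8.3], 0], [[0, 0, 8.3], 0], [[-2, 0, 8.3], 0], [[-4, 0, 8.3], 0], [[-6, 0, 8.3], 0], [[-8, 0, 8.3], 0], [[-10, 0, 8.3], 0], [[-11.6, 0, 8.3], 0], [[-11.6, 0, 9.4], 0], [[-11.6, 0, 10.4], 0], [[-11.6, 0, 10.6], 0], [[-11.6, 0, 7], 0], [[-10.5, 0, 3], 0], [[-8, 0, 0], 0], [[-8, 0, 0], 0], [[-8, 0, 0], 0]], fingers=6.5)

```text
time: 7.25
ee_pos: [0.5097, 0.0169, 0.3114]
ee_rot: [[0.281, 0.96, 0.0], [0.96, -0.281, -0.0], [-0.0, 0.001, -1.0]]
force: [-0.9, -0.1, 0.4]
finger_gap: 0.0652
```

```bash
python3 - <<'E'
from h import *
np.set_printoptions(precision=4,suppress=True)
o=bot.get_obs()
for c in ('wrist','side','scene'):
    p,d=cap(c,c+'3.png');P=cloud(c,d);np.save(c+'3P.npy',P)
    for q in ('carton_mouth','mast_head','button_face','flap_l_edge','flap_r_edge'):
        for r in optics.pinpoint(q,c)[:2]:
            u,v=r['position'];iu,iv=int(round(u)),int(round(v))
            print(c,q,r['confidence'],u,v,P[iv,iu] if 0<=iv<420 and 0<=iu<560 else '')
img=cv2.imread('pics/side3.png');a=cv2.resize(img[140:280,200:360],None,fx=3,fy=3)
img=cv2.imread('pics/scene3.png');b=cv2.resize(img[140:280,200:300],None,fx=3,fy=3)
cv2.imwrite('pics/z3.png',np.hstack([a,b]))
E
```

```text
wrist carton_mouth 0.68 290.9 78.4 [0.5396 0.1033 0.1285]
wrist mast_head 0.9 336.3 77.3 [0.5669 0.0922 0.1997]
wrist button_face 0.86 305.1 59.8 [0.5548 0.1136 0.1299]
wrist flap_l_edge 0.36 289.3 88.3 [0.5314 0.0884 0.4536]
wrist flap_r_edge 0.91 293.4 285.4 [ 0.4977 -0.0438  0.2108]
wrist flap_r_edge 0.48 305.4 61.3 [0.5547 0.113  0.1288]
side carton_mouth 0.96 283.4 185.8 [0.5513 0.1679 0.1751]
side carton_mouth 0.65 277.8 201.3 [0.5089 0.0273 0.1775]
side mast_head 0.71 280.7 186.5 [0.5465 0.1729 0.174 ]
side mast_head 0.67 275.4 199.4 [0.5014 0.0287 0.1828]
side flap_l_edge 0.81 285.7 169.9 [0.5771 0.2479 0.2015]
side flap_r_edge 0.68 275.1 196.9 [ 0.4883 -0.0393  0.2098]
scene carton_mouth 0.82 261.0 185.2 [0.5531 0.0982 0.1921]
scene mast_head 0.64 267.5 187.6 [0.567  0.0819 0.1739]
scene button_face 0.48 257.9 190.1 [0.5496 0.1068 0.1748]
scene flap_l_edge 0.83 219.4 164.9 [ 0.8686  0.3744 -0.0008]
scene flap_r_edge 0.58 305.4 200.4 [ 0.5015 -0.0407  0.2079]
```

View pics/wrist3.png

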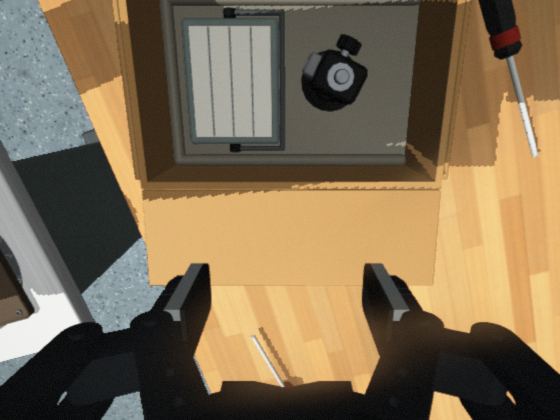

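View pics/z3.png

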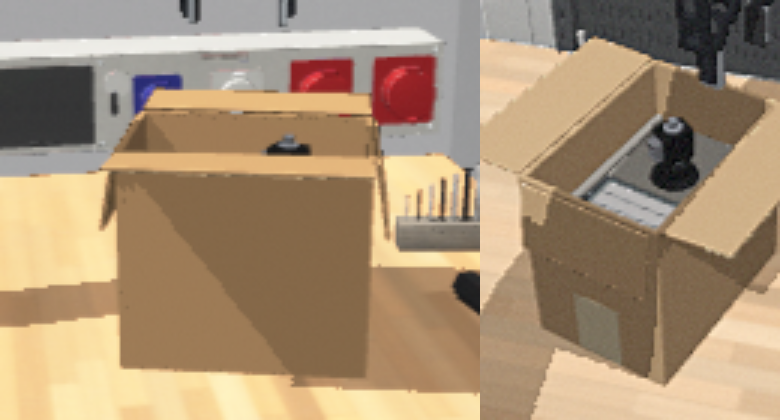

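```bash
python3 - <<'E'
from h import *
np.set_printoptions(precision=4,suppress=True)
P=np.load('wrist3P.npy')[20:120,290:380]
z=P[...,2]
for lo,hi in [(.195,.206),(.186,.194),(.178,.186)]:
    m=(z>lo)&(z<hi); q=P[m]
    q=q[(abs(q[:,0]-.567)<.05)&(abs(q[:,1]-.092)<.05)]
    print(lo,len(q),q.mean(0)); r=cv2.minAreaRect((q[:,:2]*1000).astype(np.float32)); print(r)
img=cv2.imread('pics/wrist3.png');cv2.imwrite('pics/w3z.png',cv2.resize(img[20:120,280:390],None,fx=6,fy=6))
for u,v in [(-1,0)]:pass
P=np.load('wrist3P.npy')
for u,v in [(306,62),(312,66),(318,50),(365,72),(350,105),(333,46),(342,76)]: print(u,v,P[v,u], ray('wrist',u,v,.19))
E
```

```text
0.195 188 [0.5708 0.0915 0.199 ]
((571.1097412109375, 91.36589813232422), (9.56971549987793, 9.47964096069336), 74.86640167236328)
0.186 1735 [0.5704 0.0917 0.1894]
((570.8656005859375, 91.53138732910156), (27.809547424316406, 33.799503326416016), 47.68907165527344)
0.178 407 [0.5589 0.1005 0.1827]
((568.1923828125, 94.08827209472656), (28.180530548095703, 43.472293853759766), 48.32172393798828)
306 62 [0.5526 0.1093 0.1649] [0.5518 0.1069 0.19  ]
312 66 [0.5548 0.1043 0.1821] [0.5551 0.1033 0.19  ]
318 50 [0.5673 0.118  0.1298] [0.5617 0.112  0.19  ]
365 72 [0.5884 0.0898 0.1892] [0.5895 0.0891 0.19  ]
350 105 [0.5828 0.0675 0.1297] [0.5743 0.0705 0.19  ]
333 46 [0.58   0.1174 0.1304] [0.5722 0.1115 0.19  ]
342 76 [0.5708 0.0916 0.2   ] [0.5735 0.0911 0.19  ]
```

View pics/w3z.png

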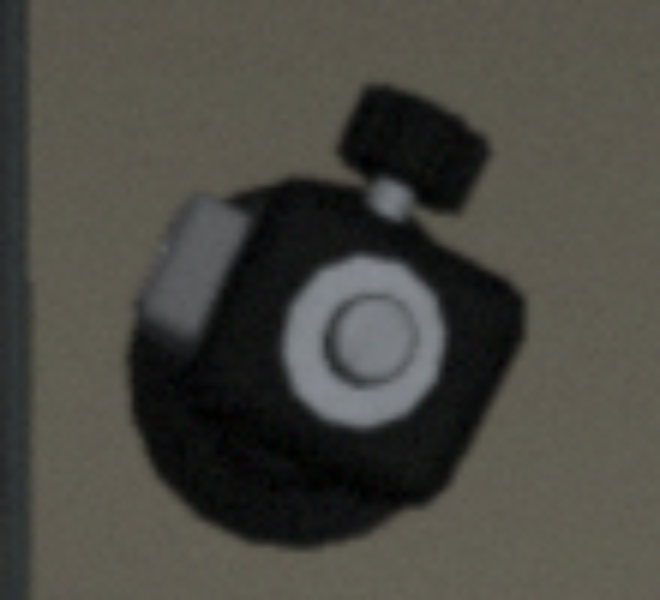

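Emit:
apply_moves(steps=[[[3, 1, 0], 0.15], [[6, 2.5, 2], 0.3], [[8.93, 3.7, 5], 0.45], [[8.93, 3.7, 7], 0.45], [[8.93, 3.7, 7], 0.45], [[8.93, 3.7, 7], 0.45]], fingers=6.2)

```text
time: 8.75
ee_pos: [0.5702, 0.091, 0.2414]
ee_rot: [[0.672, 0.741, -0.001], [0.741, -0.672, -0.0], [-0.0, -0.0, -1.0]]
force: [0.7, -0.6, -0.0]
finger_gap: 0.0622
```

```bash
python3 - <<'E'
from h import *
np.set_printoptions(precision=4,suppress=True)
o=bot.get_obs();print(o['ee_pos'],o['ee_rot'],o['qpos'],o['finger_gap'],bot.hold_point_z)
p,d=cap('wrist','wrist4.png');P=cloud('wrist',d)
z=P[...,2]
for lo,hi in [(.195,.206),(.185,.194)]:
    q=P[(z>lo)&(z<hi)&(abs(P[...,0]-.571)<.03)&(abs(P[...,1]-.092)<.03)]
    if len(q)>5: print(q.mean(0),cv2.minAreaRect((q[:,:2]*1000).astype(np.float32)))
E
```

```text
[0.5702 0.091  0.2414] [[ 0.6719  0.7407 -0.0006]
 [ 0.7407 -0.6719 -0.0001]
 [-0.0005 -0.0003 -1.    ]] [-0.0173  0.065   1.8108 -0.0001  1.2663  0.7195] 0.062243255983031556 0.0187
[0.5735 0.0927 0.2005] ((574.4765625, 92.0185546875), (14.588380813598633, 15.336111068725586), 28.944860458374023)
[0.5734 0.0946 0.1911] ((570.6434326171875, 94.50238037109375), (27.294204711914062, 41.966697692871094), 48.4799919128418)
```

View pics/wrist4.png

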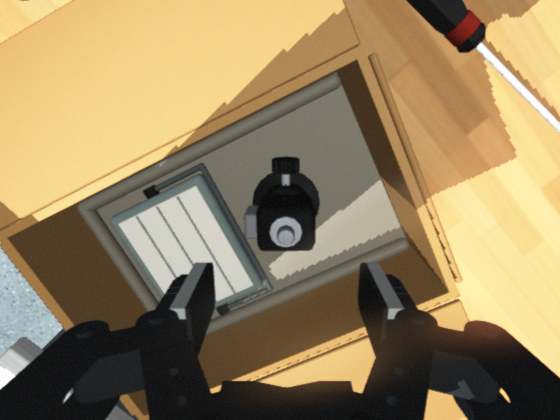

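Emit:
apply_moves(steps=[[[0, 0, 3], 0], [[0, 0, 5], 0], [[0, 0, 7], 0], [[0, 0, 8.5], 0], [[0, 0, 9], 0], [[0, 0, 9], 0], [[0, 0, 9], 0]])

```text
time: 9.5
ee_pos: [0.5712, 0.091, 0.1528]
ee_rot: [[0.672, 0.74, 0.002], [0.74, -0.672, 0.0], [0.002, 0.002, -1.0]]
force: [-0.1, 0.3, 0.3]
finger_gap: 0.0619
```

```bash
python3 - <<'E'
from h import *
o=bot.get_obs();print(o['ee_pos'],o['force'])
for c in ('wrist','scene'): cap(c,c+'5.png')
img=cv2.imread('pics/scene5.png');b=cv2.resize(img[140:280,200:320],None,fx=4,fy=4);cv2.imwrite('pics/s5z.png',b)
E
```

```text
[0.57115664 0.09096332 0.15281469] [-0.09333311  0.26005764  0.26405371]
```

View pics/wrist5.png

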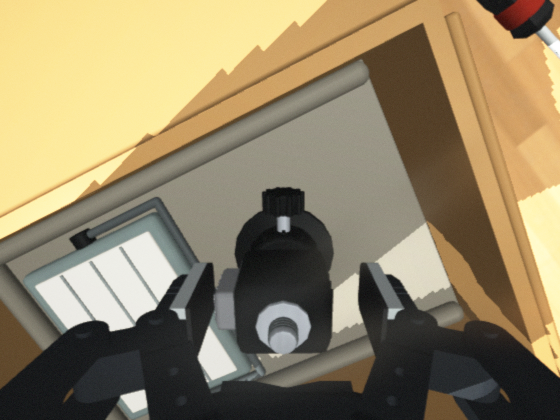

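View pics/s5z.png

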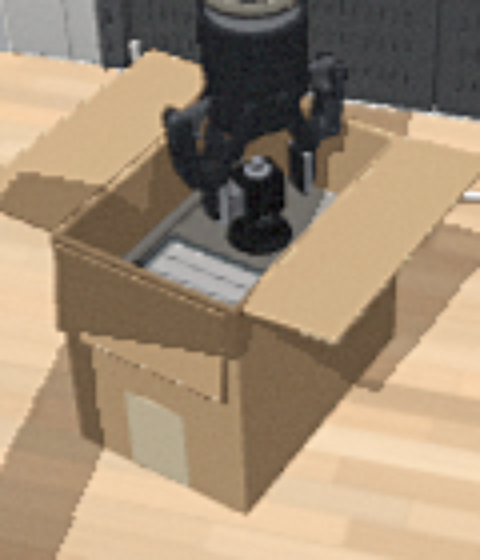

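Emit:
apply_moves(steps=[[[0, 0, 0], 0], [[0, 0, 0], 0], [[0, 0, 0], 0], [[0, 0, 0], 0], [[0, 0, 0], 0], [[0, 0, 0], 0], [[0, 0, 0], 0], [[0, 0, 0], 0]], fingers=2.5, squeeze=50)

```text
time: 10.4
ee_pos: [0.5701, 0.0917, 0.1525]
ee_rot: [[0.672, 0.741, -0.001], [0.741, -0.672, 0.001], [0.0, -0.002, -1.0]]
force: [-3.4, 1.3, 6.0]
finger_gap: 0.0333
```

```bash
python3 - <<'E'
from h import *
p,d=cap('wrist','wrist6.png');o=bot.get_obs();print(o['force'],o['torque'],o['finger_gap'])
E
```

```text
[-2.43236941  2.33656322  5.29535527] [0.67145309 0.8978373  0.22796319] 0.033587321918332275
```

View pics/wrist6.png

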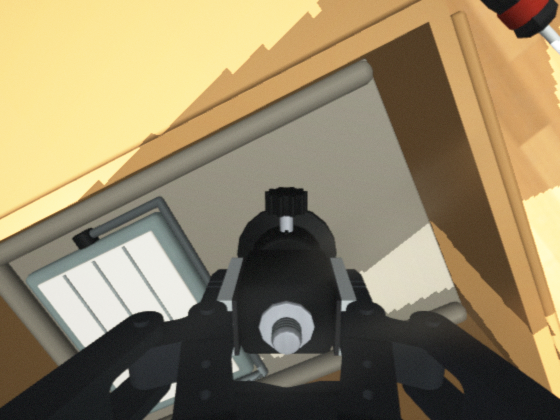

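Emit:
apply_moves(steps=[[[0, 0, -0.4], 0], [[0, 0, -0.8], 0], [[0, 0, -1.2], 0], [[0, 0, -1.6], 0], [[0, 0, -2], 0], [[0, 0, -2], 0], [[0, 0, -2], 0]])

```text
time: 11.15
ee_pos: [0.5701, 0.0917, 0.1701]
ee_rot: [[0.672, 0.741, -0.001], [0.741, -0.672, 0.002], [0.001, -0.001, -1.0]]
force: [5.0, 4.5, -6.9]
finger_gap: 0.0337
```

```bash
python3 - <<'E'
from h import *
p,d=cap('wrist','wrist7.png');o=bot.get_obs();print(o['ee_pos'],o['force'],o['torque'],o['finger_gap'])
E
```

```text
[0.5700301  0.09171582 0.17007507] [ 4.06986561  3.59652065 -5.31601414] [ 1.01509507 -0.07108398  0.35988802] 0.03336984509990183
```

View pics/wrist7.png

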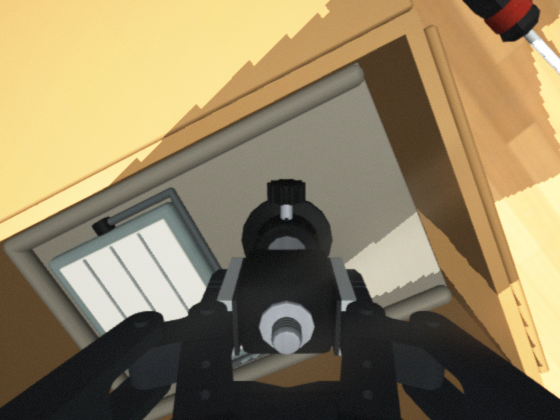

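Emit:
apply_moves(steps=[[[0.1, 0, -0.8], 0], [[0.1, 0, -1.6], 0], [[0.1, 0, -2.4], 0], [[0.1, 0, -3.2], 0], [[0.1, 0, -4], 0], [[0.1, 0, -4.8], 0], [[0.1, 0, -5.6], 0], [[0.1, 0, -6.4], 0], [[0.1, 0, -7.2], 0], [[0.1, 0, -8], 0], [[0.1, 0, -8.6], 0], [[0.1, 0, -9], 0], [[0.1, 0, -9], 0], [[0.1, 0, -9], 0]])

```text
time: 12.6
ee_pos: [0.57, 0.0917, 0.2619]
ee_rot: [[0.672, 0.741, -0.003], [0.741, -0.672, -0.0], [-0.002, -0.002, -1.0]]
force: [-5.7, -1.4, -6.2]
finger_gap: 0.0336
```

Emit:
apply_moves(steps=[[[-0.05, 0, -0.3], 0], [[-0.05, 0, -0.6], 0], [[-0.05, 0, -0.8], 0], [[-0.05, 0, -0.8], 0], [[-0.05, 0, -0.8], 0]])

```text
time: 13.1
ee_pos: [0.5701, 0.0917, 0.2699]
ee_rot: [[0.672, 0.741, -0.002], [0.741, -0.672, 0.0], [-0.001, -0.001, -1.0]]
force: [-6.1, -0.0, -6.1]
finger_gap: 0.0335
```

Emit:
apply_moves(steps=[[[0, 0, -0.1], 0], [[0, 0, -0.2], 0], [[0, 0, -0.2], 0], [[0, 0, -0.2], 0]])

```text
time: 13.5
ee_pos: [0.5701, 0.0917, 0.2718]
ee_rot: [[0.672, 0.741, -0.002], [0.741, -0.672, 0.0], [-0.001, -0.001, -1.0]]
force: [-5.1, -0.3, -5.0]
finger_gap: 0.0335
```

Emit:
apply_moves(steps=[[[0, 0, -0.1], 0], [[0, 0, -0.2], 0], [[0, 0, -0.2], 0], [[0, 0, -0.2], 0]])

```text
time: 13.9
ee_pos: [0.5701, 0.0917, 0.2726]
ee_rot: [[0.672, 0.741, -0.002], [0.741, -0.672, 0.0], [-0.001, -0.002, -1.0]]
force: [-5.6, 0.8, -10.3]
finger_gap: 0.0334
```

Emit:
apply_moves(steps=[[[0, 0, -0.1], 0], [[0, 0, -0.1], 0], [[0, 0, -0.1], 0]])

```text
time: 14.2
ee_pos: [0.57, 0.0917, 0.2727]
ee_rot: [[0.672, 0.741, -0.002], [0.741, -0.672, 0.0], [-0.001, -0.002, -1.0]]
force: [-3.2, 2.1, -16.2]
finger_gap: 0.0334
```

```bash
python3 - <<'E'
from h import *
np.set_printoptions(precision=4,suppress=True)
for c in ('wrist','side','scene'): 
    p,d=cap(c,c+'8.png');P=cloud(c,d)
    if c=='wrist':
        q=P[(P[...,2]>.30)&(P[...,2]<.33)&(abs(P[...,0]-.571)<.012)&(abs(P[...,1]-.092)<.012)];print(len(q),np.percentile(q[:,2],[5,50,95]) if len(q) else '')
    for f in ('flap_l_edge','flap_r_edge'):
        for r in optics.pinpoint(f,c)[:1]:
            u,v=map(int,r['position']);print(c,f,r['confidence'],P[v,u])
o=bot.get_obs();print(o['ee_pos'],o['force'],o['finger_gap'],o['time'])
img=cv2.imread('pics/side8.png');a=cv2.resize(img[120:260,200:360],None,fx=3,fy=3)
img=cv2.imread('pics/scene8.png');b=cv2.resize(img[120:260,200:300],None,fx=3,fy=3)
cv2.imwrite('pics/z8.png',np.hstack([a,b]))
E
```

```text
4120 [0.3088 0.3122 0.3213]
wrist flap_l_edge 0.84 [0.5401 0.3344 0.0015]
side flap_l_edge 0.71 [0.6454 0.5585 0.1271]
side flap_r_edge 0.91 [0.5028 0.0359 0.1805]
scene flap_l_edge 0.64 [ 0.8549  0.3773 -0.0015]
scene flap_r_edge 0.58 [ 0.4936 -0.0314  0.2123]
[0.57   0.0917 0.2728] [ -2.1895   2.3022 -23.4442] 0.03341668587260204 14.65
```

View pics/z8.png

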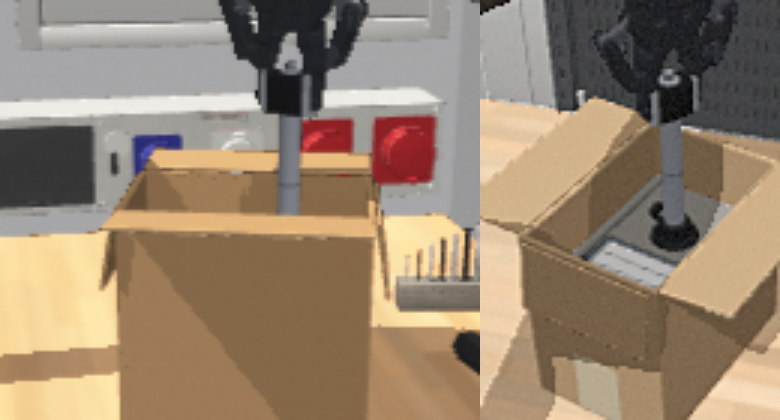

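View pics/wrist8.png

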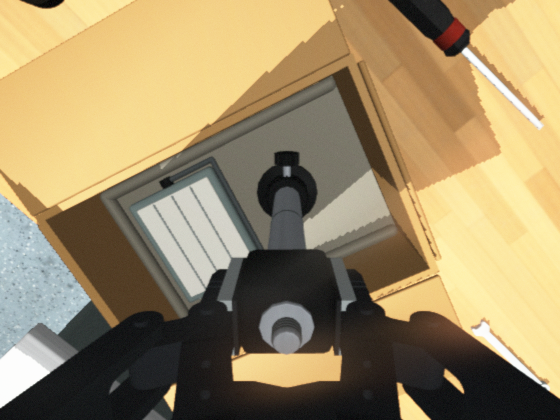

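Emit:
apply_moves(steps=[[[0, 0, 0.1], 0], [[0, 0, 0.1], 0], [[0, 0, 0.1], 0], [[0, 0, 0.1], 0], [[0, 0, 0.1], 0]])

```text
time: 15.15
ee_pos: [0.5701, 0.0917, 0.2728]
ee_rot: [[0.672, 0.74, -0.002], [0.74, -0.672, 0.001], [-0.001, -0.002, -1.0]]
force: [-3.5, 3.2, -20.9]
finger_gap: 0.0338
```

Emit:
apply_moves(steps=[[[0, 0, 0], 0], [[0, 0, 0], 0], [[0, 0, 0], 0], [[0, 0, 0], 0], [[0, 0, 0], 0]])

```text
time: 15.65
ee_pos: [0.5701, 0.0917, 0.2728]
ee_rot: [[0.672, 0.741, -0.002], [0.741, -0.672, 0.001], [-0.001, -0.002, -1.0]]
force: [-4.2, 2.8, -20.7]
finger_gap: 0.0335
```

Emit:
apply_moves(steps=[[[0, 0, 0.05], 0], [[0, 0, 0.05], 0], [[0, 0, 0.05], 0], [[0, 0, 0.05], 0], [[0, 0, 0.05], 0], [[0, 0, 0.05], 0], [[0, 0, 0.05], 0], [[0, 0, 0.05], 0]])

```text
time: 16.45
ee_pos: [0.5701, 0.0917, 0.2728]
ee_rot: [[0.672, 0.74, -0.002], [0.74, -0.672, 0.001], [-0.001, -0.001, -1.0]]
force: [-4.6, 3.5, -20.2]
finger_gap: 0.0333
```

Emit:
apply_moves(steps=[[[0, 0, 0], 0], [[0, 0, 0], 0], [[0, 0, 0], 0], [[0, 0, 0], 0], [[0, 0, 0], 0], [[0, 0, 0], 0], [[0, 0, 0], 0], [[0, 0, 0], 0], [[0, 0, 0], 0], [[0, 0, 0], 0]])

```text
time: 17.45
ee_pos: [0.5701, 0.0917, 0.2728]
ee_rot: [[0.672, 0.741, -0.002], [0.741, -0.672, 0.001], [-0.001, -0.001, -1.0]]
force: [-4.0, 3.1, -20.8]
finger_gap: 0.0338
```

Stable against the top shoulder, so I'm handing it in.

```bash
python3 - <<'E'
from h import *
print(order.finish_job()); o=bot.get_obs();print(o['ee_pos'],o['force'],o['finger_gap'],o['time'])
E
```

```text
the job is handed in; nothing more can be done
None
the job is handed in; nothing more can be done
```

The job is handed in with both flaps folded back and the mast held at its topmost stop, button pressed in, at about 17.5 s of the 51 s allowed.

- **Flaps:** I swept both flaps out from inside with the fingertips, to roughly level outside the carton. The pictures show them there. The +y edge measured about 0.20 m high and the -y edge about 0.21 m, against a rim at 0.20 m.
- **Mast:** I squeezed the head across button and back at 50 N and drew the mast up in one pull past the first stop. The tool rose about 120 mm, and the head top measured 0.31 m, which is 120 mm above its stowed height. At the shoulder the tool stopped rising and the downward force went from about 5–6 N to about 21 N. It held steady for the last 2 s or so without slipping.
- **Other items:** no move went near the tape roll, spanner or screwdriver.

**Checks that disagreed:**
- The gripper read 33.4 mm, though 36 mm was expected over head and pressed button. I put that down to give in the pads, since the pictures showed the button pressed in and the catch let go.
- In the final pictures the network's guesses for the flap edges mostly landed on background or elsewhere on the carton. I relied on the pictures and the earlier measurements there.
- Backing the commanded pose off by 1.5 mm brought the push against the shoulder down only slightly, from about 23 N to about 21 N.

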